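# Seat the reel cone in the dereeler and check that it rocks free

## Robot

A 6-joint arm with a two-finger parallel gripper is mounted at the origin on the work surface. World frame = base frame: x ahead of the robot, y to its left, z up, the work surface at z = 0. Lengths are in mm, angles in rad, forces in N, time in s.
With the tool pointing down it reaches from about 275 to 750 mm from the base axis. Payload 10.2 kg.
Tool frame: the origin (TCP) lies midway between the tips of the shut fingers; the grasp point (between the pads) lies 19 mm behind it; z points along the fingers, y is the line along which they close (so a half turn about z gives the same grasp; the last joint's range is limited). The gripper opens to 85 mm and grips with 20 to 120 N. Pads are 22 mm wide; open, the fingers measure 114 mm over their backs; the gripper's body (76 mm by 85 mm) begins 54 mm behind the grasp point. The pads swing forward as they close: fully open they stand 13 mm farther back than shut.
Start: joints at [1.002, 0.313, 1.498, -0, 1.331, -0.223], TCP at [177.961, 493.924, 204.894] pointing down, gripper open.
Joint ranges: [-2.94, 2.94], [-0.97, 2.17], [0.19, 2.56], [-1.23, 4.37], [0.02, 3.11], [-2.88, 2.88]. Speed limits (rad/s): [2.39, 2.39, 3.01, 3.14, 3.14, 3.14].

## Interface

Orientations are given as a unit quaternion [w, x, y, z].
In Python, from rig import ctrl gives the robot as it stands.
- The arm moves only by the tool send_rows, never from a script. Its argument "targets" is a list of rows, each a list of 7 numbers: the closure, from -1 (fully open) to 1 (shut), so that 0 is half open, then the shift along the tool's x, y, z in m, then the turn, a rotation vector about the tool's x, y, z in rad. In form: [[claw, dx, dy, dz, ax, ay, az], ...]. A call has exactly 10 rows; each row shifts and turns the commanded pose from where the row before left it, along the tool's axes as they then stand; what a row does not reach is not made up. A row lasts 1/8 s, in which the tool goes at most 62.5 mm and 10.7 degrees, less where a joint would pass 70% of its speed; a pose out of reach is approached as far as the arm can. A call with a gripper value outside its range is refused whole. The fingers move at their own pace and stop on an object; "squeeze" is the grip in N (left out, the last holds). Time passes only in rows, so rows that do not move let the fingers close, or fill a call up. It gives the time, the measured TCP pose, the force, the opening and the grip force at its end, in the units of the state.
- ctrl.sense(): the state, without advancing time (a new reading comes with each control period).
- ctrl.capture(name): name is "side" or "top"; returns a dict with "img" (420x560x3 uint8, red, green, blue), "camera_matrix" (3x3 intrinsics, pixels), "R" (3x3) and "t" (3): a world point X has camera coordinates R X + t. Camera axes: x right, y down, z forward; pixel columns grow to the right and rows downward; lengths in mm; the calibration is good to about 2 mm. A picture is of the moment at which its call begins. There is no depth.
- ctrl.finish_job(): hands the job in; it is judged then, once.
Trained networks look in a picture, given as the dict that the camera call returned (one of the last four; its "shot" number tells which), for a name from the list of things; names that differ only in an ending like _2 or _b are one class to them, and where a whole thing is asked for, a point or a joint stands for the part that bears it (a point fixed in the world has none). Each returns a list of dicts, best first, with "score" (0 to 1); they miss things now and then, are a little off and sometimes report something else, mostly with a low value. They report only what shows in the picture. A call takes as long as a camera call. They do not tell look-alikes from the thing itself.
- ctrl.boxes_of(query, picture): "extent" ([left, top, width, height] in pixels, round what is visible of it).
- ctrl.landmark_of(query, picture): "point" ([column, row] in pixels: a listed point, or the origin of a listed thing).
The state is a dict: "time_s": time; "joints": joint angles; "dq": joint speeds; "tau": joint torques, N m; "eef_pos": TCP position; "ee_rot": TCP orientation; "force": force on the tool from outside, world axes, zero at the start; "wrist_torque": the same for the moment, N m; "grip_width": opening from 0.0 (shut) to 1.0 (fully open); "grip_force": force on a finger pad.
Only numpy, scipy, OpenCV 4.12 (cv2) and the standard library are available. Lean on these libraries where they do the work, as an engineer would, in place of code of your own. Each camera call takes 0.05 s, during which the arm holds its last target. There are 200 camera calls.

## Task

Take the larger of the two reel cones out of its holder and seat it gently, narrow end first and fully home, in the tapered cup in the middle of the tilted dereeler platter. Then check that the taper has not jammed: keeping its narrow end in the cup, rock the cone about 10 degrees off the cup's axis. Finally let it settle fully home again and leave it there, without disturbing the small cone, the wire spool, the screwdriver or the red bin.

Things in the scene. Friction and masses are not known exactly. Their poses are not given: they have to be found in the camera images.
- large_cone: Reel cone to fit: aluminium, round, 0.27 to 0.53 kg, 112 mm long. Origin: centre of its narrow flat end; z along its axis to the grip. Along z: taper, radius 13 mm at 0 growing evenly to 31 at 50 mm; flange, radius 37, 50 to 57 mm; round black grip post, diameter 26, 57 to 112 mm. It starts upright, hanging by its flange in its holder, origin 2 mm above the bench; lifts straight out.
- small_cone: The smaller reel cone, not wanted, leave it: same style, 97 mm long, taper radius 9 to 21 mm, flange radius 28 mm, post diameter 18 mm. Origin at the centre of its narrow end, z along its axis. Stands upright in its own holder. The two cones may be either way round on the bench.
- large_holder: Fixed grey plastic ring that holds the large cone, outer radius 43 mm, inner radius 33.5 mm, 52 mm high, open at the top. Origin at the centre of its underside, on the bench.
- small_holder: Fixed grey plastic ring that holds the small cone, outer radius 33 mm, inner radius 24 mm, 52 mm high. Origin at the centre of its underside, on the bench.
- cup: Tapered steel cup, fixed. Origin: centre of its mouth, 135 mm above the bench; z points out along its axis, 25 degrees from vertical, leaning towards the robot; y is level. Inner radius 29.5 mm at the mouth, narrowing 0.36 mm per mm of depth (the large cone's taper), 52 deep, rim 6 thick. With the large cone home, on the taper, its narrow end lies 45 mm below the mouth, its flange 5 mm clear of the rim.
- stand: The dereeler stand, fixed to the bench: a grey base plate 200 mm by 170 mm that carries the platter, a flat disc of radius 85 mm square to the cup's axis, its face 8 mm below the cup's mouth. Origin on the bench directly below the cup's mouth; at yaw 0 the platter faces -x, the robot; it may be turned either way.
- spool: Bystander: loose wire spool standing on its flange, radius 45 mm, 70 mm high, black flanges and copper winding. Origin at the centre of its underside.
- screwdriver: Bystander: loose screwdriver lying on the bench, 180 mm long, its length along its x.
- bin: Bystander: loose red open bin, 100 x 130 x 55 mm. Origin at the centre of its underside.
Mind the look-alikes: they are no part of the job. Leave any turquoise look-alike of the large_cone alone.

How it is judged:
By the outcome, as a careful person would: the job done as asked, in the order asked, and still so for the second after the job is handed in, with the robot touching nothing.
It also fails if it takes over 54 s, if anything falls off the work surface, if the arm or the gripper's body presses on something with over 40 N, if the wrist force passes 120 N, or if a joint passes its speed limit or range.

## Working session

There is one attempt and no reset: what is moved stays moved. The work goes in short steps, Python scripts to look and compute and a tool call to move; the robot and the scene stay as the last step left them, time stands still between calls to the robot, and variables do not carry over. Pictures are saved under pics/ and viewed, at most 10 in all, crops included, and the job is handed in when it is done.

Besides the shell and the picture viewer there is one more tool, called after ">>>" as name(argument=value, ...), one argument or row to a line, values as JSON. send_rows: Moves the arm, as the interface text tells. Its arguments: {"type":"object","properties":{"targets":{"type":"array"},"squeeze":{"type":"number"}},"required":["targets"]}

```bash
mkdir -p pics; ls; cat > h.py <<'E'
import numpy as np, cv2
from rig import ctrl
def tri(p1,c1,p2,c2):
    P=[c['camera_matrix']@np.hstack([c['R'],np.reshape(c['t'],(3,1))]) for c in (c1,c2)]
    X=cv2.triangulatePoints(P[0],P[1],np.float64(p1).reshape(2,1),np.float64(p2).reshape(2,1))
    return (X[:3]/X[3]).ravel()
def proj(X,c):
    q=c['camera_matrix']@(np.array(c['R'])@np.array(X,float)+np.array(c['t'])); return q[:2]/q[2]
def onz(p,c,z):
    R=np.array(c['R']);C=-R.T@np.array(c['t']);d=R.T@np.linalg.inv(c['camera_matrix'])@[p[0],p[1],1]
    return C+d*(z-C[2])/d[2]
E
python3 - <<'E'
from h import *
np.set_printoptions(precision=1,suppress=True)
cs={n:ctrl.capture(n) for n in('side','top')}
for n,c in cs.items():
    cv2.imwrite(f'pics/{n}0.png',c['img'][:,:,::-1])
    print(n,'cam at',-np.array(c['R']).T@np.array(c['t']))
    for q in ['large_cone','small_cone','large_holder','small_holder','cup','stand','spool','screwdriver','bin']:
        print(q,[(np.round(d['point'],1).tolist(),round(d['score'],2)) for d in ctrl.landmark_of(q,c)][:4],[(np.round(d['extent']).tolist(),round(d['score'],2)) for d in ctrl.boxes_of(q,c)][:3])
print(ctrl.sense())
E
```

```text
pics
side cam at [  436.7 -1068.9   782.4]
large_cone [([246.3, 339.6], 0.96), ([239.9, 310.2], 0.69), ([294.1, 314.0], 0.63), ([327.0, 360.0], 0.56)] [([226.0, 275.0, 28.0, 36.0], 0.97), ([227.0, 301.0, 32.0, 42.0], 0.75), ([277.0, 278.0, 29.0, 34.0], 0.62)]
small_cone [([268.7, 266.9], 0.52)] [([258.0, 237.0, 20.0, 22.0], 0.7)]
large_holder [([294.1, 320.5], 0.74)] [([276.0, 300.0, 37.0, 32.0], 0.91)]
small_holder [([270.1, 266.4], 0.88)] []
cup [([307.3, 184.2], 0.62)] [([261.0, 235.0, 15.0, 26.0], 0.55), ([298.0, 178.0, 16.0, 15.0], 0.49)]
stand [([305.3, 217.4], 0.95), ([265.2, 177.6], 0.27)] [([275.0, 304.0, 37.0, 27.0], 0.6)]
spool [([338.1, 252.3], 0.77)] [([325.0, 223.0, 29.0, 38.0], 0.63)]
screwdriver [([263.9, 180.3], 0.73), ([304.3, 187.5], 0.25)] [([277.0, 280.0, 31.0, 33.0], 0.52), ([245.0, 173.0, 25.0, 6.0], 0.49), ([254.0, 250.0, 28.0, 23.0], 0.28)]
bin [([336.9, 299.6], 0.7)] [([318.0, 268.0, 45.0, 50.0], 0.83)]
top cam at [ 389.5  -14.3 1386.5]
large_cone [([371.0, 217.1], 0.84), ([409.3, 197.8], 0.66), ([356.9, 256.5], 0.59), ([388.3, 253.3], 0.58)] [([404.0, 185.0
[... 462 characters left out ...]
 72.0], 0.96), ([300.0, 223.0, 20.0, 15.0], 0.73)]
spool [([286.6, 168.6], 0.62), ([309.0, 232.5], 0.34)] [([273.0, 149.0, 28.0, 32.0], 0.8)]
screwdriver [([138.2, 233.2], 0.75)] [([129.0, 206.0, 15.0, 55.0], 0.76)]
bin [([355.0, 177.1], 0.75)] [([333.0, 160.0, 45.0, 34.0], 0.74), ([356.0, 202.0, 35.0, 26.0], 0.68)]
{'time_s': 1.9, 'joints': array([ 1. ,  0.3,  1.5, -0. ,  1.3, -0.2]), 'dq': array([ 0., -0.,  0., -0.,  0.,  0.]), 'tau': array([  0. , -41.2, -26. ,  -0. ,   0. ,   0. ]), 'eef_pos': array([178. , 493.9, 204.9]), 'ee_rot': array([0. , 0.2, 1. , 0. ]), 'force': array([-0.6,  0.2, -0.5]), 'wrist_torque': array([0.1, 0. , 0. ]), 'grip_force': 0.0, 'grip_width': 1.0031570202108906}
```

```bash
python3 - <<'E'
import cv2
a=cv2.imread('pics/side0.png');b=cv2.imread('pics/top0.png')
a=cv2.resize(a[160:380,210:390],None,fx=2.7,fy=2.7,interpolation=3);b=cv2.resize(b[140:280,120:440],None,fx=2.5,fy=2.5,interpolation=3)
cv2.imwrite('pics/side1.png',a);cv2.imwrite('pics/top1.png',b)
E
```

```text
(no output)
```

View pics/side1.png

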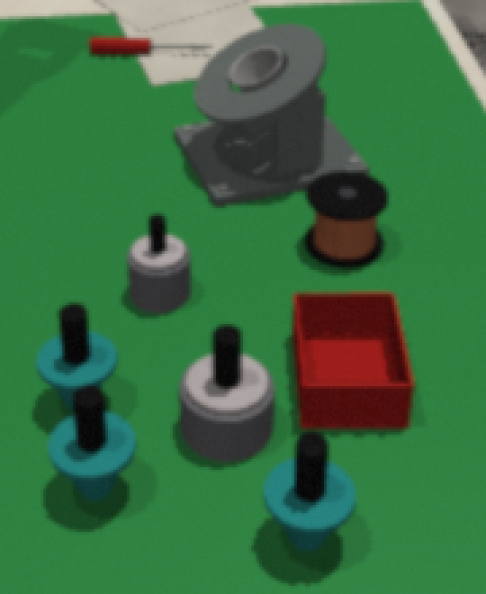

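View pics/top1.png

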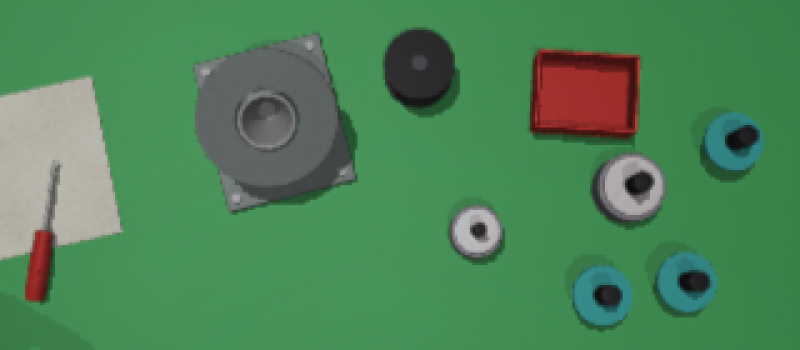

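Candidates (full-image px, top / side): silver-grey large cone (372,215)/(294,304), silver small cone (311,233)/(268,256), turquoise look-alikes (360,258),(394,253),(413,196) in top. My choice is the large silver one, in the grey holder. Next, close crops of it and of the stand.

```bash
python3 - <<'E'
import cv2,numpy as np
a=cv2.imread('pics/side0.png');b=cv2.imread('pics/top0.png')
r=lambda i,x,y,w,h,f:cv2.resize(i[y:y+h,x:x+w],None,fx=f,fy=f,interpolation=cv2.INTER_CUBIC)
t=np.hstack([r(a,272,276,44,60,6.),r(b,350,195,50,60,6.)]) 
cv2.imwrite('pics/c1.png',t)
t=np.hstack([r(a,270,166,80,74,5),r(b,190,150,76,74,5)])
cv2.imwrite('pics/c2.png',t)
E
```

```text
(no output)
```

View pics/c1.png

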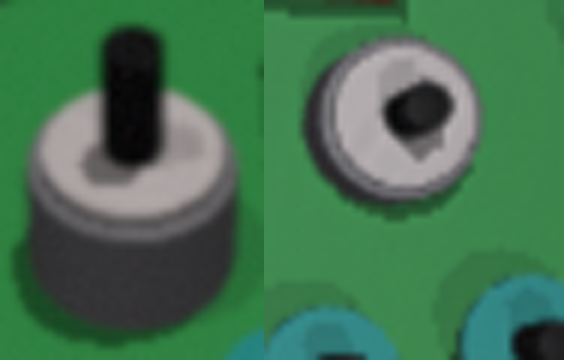

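View pics/c2.png

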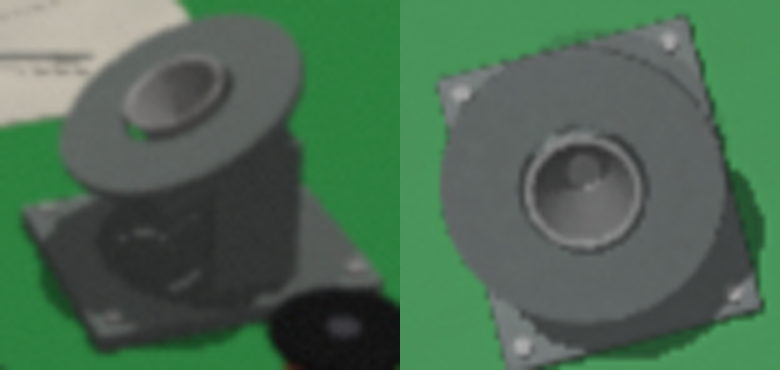

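The crops show the silver large cone: its flange centre is at about (294,301) in side and (373,214) in top. In the stand crops, the cup rim centre is at about (305,185) in side and (226,188) in top. I'll fit the poses from the ellipse extents.

```bash
cat >> h.py <<'E'
def axes(yaw,t=np.radians(25)):
    z=np.array([-np.sin(t)*np.cos(yaw),-np.sin(t)*np.sin(yaw),np.cos(t)]);y=np.array([-np.sin(yaw),np.cos(yaw),0]);return np.cross(y,z),y,z
def circ(c,x,y,r):
    a=np.linspace(0,2*np.pi,180);return c+r*(np.outer(np.cos(a),x)+np.outer(np.sin(a),y))
def ext(P,cam):
    q=np.array([proj(p,cam) for p in P]);return np.r_[q.min(0),q.max(0)]
E
python3 - <<'E'
from h import *
from scipy.optimize import least_squares
np.set_printoptions(precision=2,suppress=True)
s=ctrl.capture('side');t=ctrl.capture('top')
S=lambda u,v,f,x,y:np.array([(u+.5)/f-.5+x,(v+.5)/f-.5+y])
# cone
f1=tri(S(133,153,6,272,276),s,S(404-264,118,6,350,195),t); p1=tri(S(133,38,6,272,276),s,S(432-264,108,6,350,195),t)
print('flange',f1,'post top',p1)
# large cone: extents fit flange top face
e=lambda l,tp,r,b,f,x,y:np.r_[S(l,tp,f,x,y),S(r,b,f,x,y)]
ms,mt=e(37,np.nan,229,217,6,272,276),e(331-264,40,481-264,196,6,350,195)
X,Y=np.eye(3)[:2]
def res(p): 
    c=p[:3];q=circ(c,X,Y,37);r=np.r_[ext(q,s)-ms,ext(q,t)-mt];return r[~np.isnan(r)]
o=least_squares(res,f1,diff_step=1e-4);print('fit flange',o.x,o.fun)
# stand
ps,pt=e(60,14,303,193,5,270,166),e(41,np.nan,327,322,5,190,150)
cs,ct=e(122,51,231,138,5,270,166),e(122,132,246,252,5,190,150)
c0=tri(S(177,96,5,270,166),s,S(184,191,5,190,150),t);print('cup',c0)
def res(p):
    x,y,z=axes(p[3]);c=p[:3]
    r=np.r_[ext(circ(c-8*z,x,y,85),s)-ps,ext(circ(c-8*z,x,y,85),t)-pt,ext(circ(c,x,y,35.5),s)-cs,ext(circ(c,x,y,35.5),t)-ct];return r[~np.isnan(r)]
for y0 in(-.3,.3):
    o=least_squares(res,np.r_[c0,y0],diff_step=1e-4,loss='soft_l1');print(o.cost,o.x,o.fun)
# base yaw
q=[onz(S(*k,5,190,150),t,10) for k in((438-400,78),(688-400,16),(762-400,312),(505-400,370))]
q=np.array(q);print(q);d=[np.degrees(np.arctan2(*(q[(i+1)%4]-q[i])[1::-1])) for i in range(4)];print(d)
for n in('spool','bin','screwdriver'):
    print(n,[onz(k['point'],t,0) for k in ctrl.landmark_of(n,t)][:1])
print([onz(p,t,57) for p in((360,258),(394,253),(413,196))])
E
```

```text
flange [ 513.02 -319.17   59.24] post top [ 512.53 -319.37  120.12]
fit flange [ 513.24 -319.86   61.81] [ 0.2  -1.08  0.01  0.68  0.61 -0.55 -1.73]
cup [595.87 127.84 133.81]
2.493653138240174 [594.87 126.93 137.14   0.29] [-0.38 -0.15 -0.15  0.6  -0.34  0.09 -0.07  0.12  0.8  -1.26 -1.35  0.44
 -0.32 -0.15 -1.03]
2.4937023048262654 [594.86 126.93 137.15   0.28] [-0.38 -0.14 -0.16  0.58 -0.34  0.1  -0.07  0.12  0.8  -1.26 -1.36  0.44
 -0.32 -0.15 -1.04]
[[691.75 236.57  10.  ]
 [729.16  72.31  10.  ]
 [532.49  27.86  10.  ]
 [499.1  194.17  10.  ]]
[np.float64(-77.16967386625836), np.float64(-167.266723125416), np.float64(101.35366965099325), np.float64(12.414294353832446)]
spool [array([673.97, -52.59,   0.  ])]
bin [array([ 644.34, -275.27,    0.  ])]
screwdriver [array([478.44, 425.11,   0.  ])]
[array([ 377.37, -272.81,   57.  ]), array([ 390.02, -378.64,   57.  ]), array([ 566.18, -448.45,   57.  ])]
```

```bash
cat >> h.py <<'E'
from scipy.spatial.transform import Rotation as Ro
CUP=np.array([595,127.3,135.5]);YAW=.22;CONE=np.array([513.2,-319.5])
def down(az): # tool down, tool y along azimuth az
    c,s=np.cos(az),np.sin(az);return Ro.from_matrix(np.array([[-s,c,0],[c,s,0],[0,0,-1]]).T)
def cupR(ext=0):
    x,y,z=axes(YAW,np.radians(25+ext));return Ro.from_matrix(np.array([y,x,-z]).T)
def now():
    s=ctrl.sense();return s,np.array(s['eef_pos']),Ro.from_quat(s['ee_rot'],scalar_first=True)
def rows(p,R,p2,R2,n,claw=-1):
    w=(R.inv()*R2).as_rotvec()/n
    for i in range(n):
        a=p+(p2-p)*i/n; d=(R*Ro.from_rotvec(w*i)).inv().apply((p2-p)/n)/1000
        print([claw]+np.round(d,4).tolist()+np.round(w,4).tolist(),end=',\n')
def diff(p2,R2):
    s,p,R=now();print('t',s['time_s'],'F',np.round(s['force'],1),'grip',s['grip_force'],s['grip_width']);print('pos',p.round(1),'shift tool mm',R.inv().apply(p2-p).round(1),'turn',(R.inv()*R2).as_rotvec().round(4))
E
python3 - <<'E'
from h import *
s,p,R=now();print(R.as_matrix().round(3))
rows(p,R,np.r_[CONE,190],down(np.radians(-32)),20)
E
```

```text
[[-0.941  0.339  0.   ]
 [ 0.339  0.941 -0.   ]
 [-0.    -0.    -1.   ]]
[-1, -0.0296, -0.0326, 0.0007, -0.0, 0.0, 0.0892],
[-1, -0.0323, -0.0298, 0.0007, -0.0, 0.0, 0.0892],
[-1, -0.0349, -0.0268, 0.0007, -0.0, 0.0, 0.0892],
[-1, -0.0371, -0.0236, 0.0007, -0.0, 0.0, 0.0892],
[-1, -0.0391, -0.0202, 0.0007, -0.0, 0.0, 0.0892],
[-1, -0.0407, -0.0167, 0.0007, -0.0, 0.0, 0.0892],
[-1, -0.042, -0.013, 0.0007, -0.0, 0.0, 0.0892],
[-1, -0.043, -0.0092, 0.0007, -0.0, 0.0, 0.0892],
[-1, -0.0437, -0.0053, 0.0007, -0.0, 0.0, 0.0892],
[-1, -0.044, -0.0014, 0.0007, -0.0, 0.0, 0.0892],
[-1, -0.0439, 0.0025, 0.0007, -0.0, 0.0, 0.0892],
[-1, -0.0435, 0.0064, 0.0007, -0.0, 0.0, 0.0892],
[-1, -0.0428, 0.0103, 0.0007, -0.0, 0.0, 0.0892],
[-1, -0.0417, 0.0141, 0.0007, -0.0, 0.0, 0.0892],
[-1, -0.0403, 0.0177, 0.0007, -0.0, 0.0, 0.0892],
[-1, -0.0385, 0.0212, 0.0007, -0.0, 0.0, 0.0892],
[-1, -0.0365, 0.0246, 0.0007, -0.0, 0.0, 0.0892],
[-1, -0.0342, 0.0277, 0.0007, -0.0, 0.0, 0.0892],
[-1, -0.0315, 0.0307, 0.0007, -0.0, 0.0, 0.0892],
[-1, -0.0287, 0.0333, 0.0007, -0.0, 0.0, 0.0892],
```

>>> send_rows(
  targets=[
    [-0.3, -0.03, -0.033, 0, 0, 0, 0.09],
    [-0.3, -0.032, -0.03, 0, 0, 0, 0.09],
    [-0.3, -0.035, -0.027, 0, 0, 0, 0.09],
    [-0.3, -0.037, -0.024, 0, 0, 0, 0.09],
    [-0.3, -0.039, -0.02, 0, 0, 0, 0.09],
    [-0.3, -0.041, -0.017, 0, 0, 0, 0.09],
    [-0.3, -0.042, -0.013, 0, 0, 0, 0.09],
    [-0.3, -0.043, -0.009, 0, 0, 0, 0.09],
    [-0.3, -0.044, -0.005, 0, 0, 0, 0.09],
    [-0.3, -0.044, -0.001, 0, 0, 0, 0.09],
  ],
  squeeze=40,
)

```text
time_s: 3.4
eef_pos: [344.9, 84.0, 205.1]
ee_rot: [0.0, 0.585, 0.811, 0.0]
force: [0.6, 1.2, 0.6]
grip_width: 0.649
grip_force: 0.0
```

>>> send_rows(
  targets=[
    [-0.3, -0.044, 0.003, 0, 0, 0, 0.09],
    [-0.3, -0.043, 0.006, 0, 0, 0, 0.09],
    [-0.3, -0.043, 0.01, 0, 0, 0, 0.09],
    [-0.3, -0.042, 0.014, 0, 0, 0, 0.09],
    [-0.3, -0.04, 0.018, 0, 0, 0, 0.09],
    [-0.3, -0.039, 0.021, 0, 0, 0, 0.09],
    [-0.3, -0.036, 0.025, 0, 0, 0, 0.09],
    [-0.3, -0.034, 0.028, 0, 0, 0, 0.09],
    [-0.3, -0.031, 0.031, 0, 0, 0, 0.09],
    [-0.3, -0.029, 0.033, 0, 0, 0, 0.09],
  ],
)

```text
time_s: 4.65
eef_pos: [508.3, -324.2, 204.8]
ee_rot: [0.0, 0.879, 0.476, 0.0]
force: [-0.0, 1.0, 0.6]
grip_width: 0.65
grip_force: 0.0
```

```bash
python3 - <<'E'
from h import *
diff(np.r_[CONE,150],down(np.radians(-32)))
s=ctrl.capture('side');t=ctrl.capture('top')
print(proj(now()[1],s),proj(now()[1],t))
r=lambda i,x,y,w,h,f:cv2.resize(i[y:y+h,x:x+w,::-1],None,fx=f,fy=f,interpolation=cv2.INTER_CUBIC)
cv2.imwrite('pics/d1.png',np.hstack([r(s['img'],240,220,110,110,3.5),r(t['img'],320,160,110,110,3.5)]))
E
```

```text
t 4.65 F [-0.   1.   0.6] grip 0.0 0.6501139754187067
pos [ 508.3 -324.2  204.8] shift tool mm [ 6.7  1.5 54.8] turn [ 0.0001 -0.     -0.0195]
[291.19458628 255.50816705] [387.12336929 210.42053527]
```

View pics/d1.png

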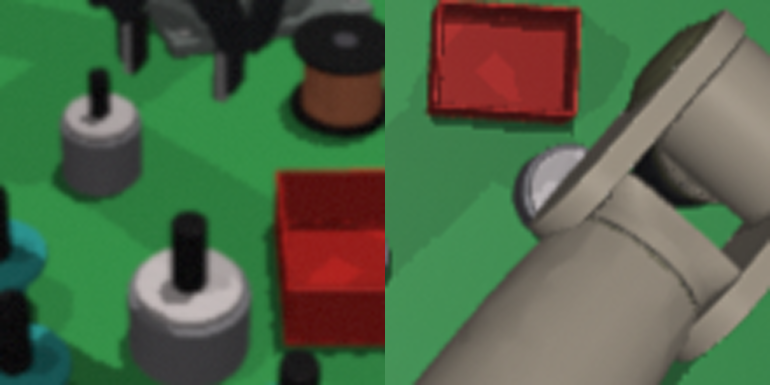

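The side view shows the open fingers at about (278,239) and (303,246), straddling the cone axis above the post, with the bin and small cone clear. I'll descend and grip.

>>> send_rows(
  targets=[
    [-0.3, 0.003, 0.001, 0.01, 0, 0, -0.01],
    [-0.3, 0.0035, 0.0005, 0.02, 0, 0, -0.01],
    [-0.3, 0, 0, 0.022, 0, 0, 0],
    [-0.3, 0, 0, 0.02, 0, 0, 0],
    [-0.3, 0, 0, 0.02, 0, 0, 0],
    [-0.3, 0, 0, 0.015, 0, 0, 0],
    [-0.3, 0, 0, 0.015, 0, 0, 0],
    [-0.3, 0, 0, 0.01, 0, 0, 0],
    [-0.3, 0, 0, 0.005, 0, 0, 0],
    [-0.3, 0, 0, 0, 0, 0, 0],
  ],
)

```text
time_s: 6.0
eef_pos: [512.6, -318.2, 67.8]
ee_rot: [-0.0, 0.874, 0.486, 0.0]
force: [-0.1, -0.2, 0.3]
grip_width: 0.651
grip_force: 0.0
```

>>> send_rows(
  targets=[
    [0.2, 0, 0, 0, 0, 0, 0],
    [0.4, 0, 0, 0, 0, 0, 0],
    [1, 0, 0, 0, 0, 0, 0],
    [1, 0, 0, 0, 0, 0, 0],
    [1, 0, 0, 0, 0, 0, 0],
    [1, 0, 0, 0, 0, 0, 0],
    [1, 0, 0, 0, 0, 0, 0],
    [1, 0, 0, 0, 0, 0, 0],
    [1, 0, 0, 0, 0, 0, 0],
    [1, 0, 0, 0, 0, 0, 0],
  ],
  squeeze=40,
)

```text
time_s: 7.25
eef_pos: [513.0, -318.5, 68.7]
ee_rot: [0.001, 0.874, 0.486, 0.0]
force: [0.6, -0.2, 5.8]
grip_width: 0.287
grip_force: 39.3
```

>>> send_rows(
  targets=[
    [1, 0, 0, -0.005, 0, 0, 0],
    [1, 0, 0, -0.01, 0, 0, 0],
    [1, 0, 0, -0.015, 0, 0, 0],
    [1, 0, 0, -0.02, 0, 0, 0],
    [1, 0, 0, -0.025, 0, 0, 0],
    [1, 0, 0, -0.03, 0, 0, 0],
    [1, 0, 0, -0.03, 0, 0, 0],
    [1, 0, 0, -0.03, 0, 0, 0],
    [1, 0, 0, -0.02, 0, 0, 0],
    [1, 0, 0, -0.015, 0, 0, 0],
  ],
  squeeze=60,
)

```text
time_s: 8.5
eef_pos: [512.6, -318.1, 269.5]
ee_rot: [0.001, 0.874, 0.486, 0.0]
force: [0.5, -0.0, -2.6]
grip_width: 0.281
grip_force: 59.1
```

```bash
python3 - <<'E'
from h import *
x,y,z=axes(YAW)
T=CUP+z*(21+80);print('target',T)
diff(T,cupR())
s,p,R=now();rows(p,R,T,cupR(),20,1)
E
```

```text
target [553.34435955 117.98498978 227.03708649]
t 8.5 F [ 0.5 -0.  -2.6] grip 59.055973291397095 0.28058508144151445
pos [ 512.6 -318.1  269.5] shift tool mm [ 392.2 -195.2   42.2] turn [-0.4132  0.1697 -0.7622]
[1, 0.0196, -0.0098, 0.0021, -0.0207, 0.0085, -0.0381],
[1, 0.0199, -0.009, 0.0021, -0.0207, 0.0085, -0.0381],
[1, 0.0203, -0.0083, 0.0021, -0.0207, 0.0085, -0.0381],
[1, 0.0205, -0.0076, 0.0021, -0.0207, 0.0085, -0.0381],
[1, 0.0208, -0.0068, 0.0021, -0.0207, 0.0085, -0.0381],
[1, 0.021, -0.0061, 0.0022, -0.0207, 0.0085, -0.0381],
[1, 0.0212, -0.0053, 0.0022, -0.0207, 0.0085, -0.0381],
[1, 0.0214, -0.0046, 0.0023, -0.0207, 0.0085, -0.0381],
[1, 0.0215, -0.0038, 0.0024, -0.0207, 0.0085, -0.0381],
[1, 0.0217, -0.003, 0.0025, -0.0207, 0.0085, -0.0381],
[1, 0.0217, -0.0022, 0.0026, -0.0207, 0.0085, -0.0381],
[1, 0.0218, -0.0015, 0.0028, -0.0207, 0.0085, -0.0381],
[1, 0.0218, -0.0007, 0.0029, -0.0207, 0.0085, -0.0381],
[1, 0.0218, 0.0001, 0.0031, -0.0207, 0.0085, -0.0381],
[1, 0.0217, 0.0008, 0.0033, -0.0207, 0.0085, -0.0381],
[1, 0.0217, 0.0016, 0.0035, -0.0207, 0.0085, -0.0381],
[1, 0.0216, 0.0023, 0.0037, -0.0207, 0.0085, -0.0381],
[1, 0.0214, 0.0031, 0.004, -0.0207, 0.0085, -0.0381],
[1, 0.0213, 0.0038, 0.0042, -0.0207, 0.0085, -0.0381],
[1, 0.0211, 0.0045, 0.0045, -0.0207, 0.0085, -0.0381],
```

>>> send_rows(
  targets=[
    [1, 0.0195, -0.01, 0.002, -0.0207, 0.0085, -0.038],
    [1, 0.02, -0.009, 0.002, -0.0207, 0.0085, -0.038],
    [1, 0.02, -0.008, 0.002, -0.0207, 0.0085, -0.038],
    [1, 0.0205, -0.0075, 0.002, -0.0207, 0.0085, -0.038],
    [1, 0.021, -0.007, 0.002, -0.0207, 0.0085, -0.038],
    [1, 0.021, -0.006, 0.002, -0.0207, 0.0085, -0.038],
    [1, 0.021, -0.0055, 0.002, -0.0207, 0.0085, -0.038],
    [1, 0.0215, -0.0045, 0.002, -0.0207, 0.0085, -0.038],
    [1, 0.0215, -0.004, 0.0025, -0.0207, 0.0085, -0.038],
    [1, 0.0215, -0.003, 0.0025, -0.0207, 0.0085, -0.038],
  ],
)

```text
time_s: 9.75
eef_pos: [532.7, -99.2, 247.7]
ee_rot: [0.07, 0.76, 0.64, 0.087]
force: [-0.2, 0.0, -2.2]
grip_width: 0.279
grip_force: 59.3
```

>>> send_rows(
  targets=[
    [1, 0.0215, -0.002, 0.0025, -0.0207, 0.0085, -0.038],
    [1, 0.022, -0.0015, 0.003, -0.0207, 0.0085, -0.038],
    [1, 0.022, -0.0005, 0.003, -0.0207, 0.0085, -0.038],
    [1, 0.022, 0, 0.003, -0.0207, 0.0085, -0.038],
    [1, 0.0215, 0.001, 0.0035, -0.0207, 0.0085, -0.038],
    [1, 0.0215, 0.0015, 0.0035, -0.0207, 0.0085, -0.038],
    [1, 0.0215, 0.0025, 0.0035, -0.0207, 0.0085, -0.038],
    [1, 0.0215, 0.003, 0.004, -0.0207, 0.0085, -0.038],
    [1, 0.021, 0.004, 0.004, -0.0207, 0.0085, -0.038],
    [1, 0.021, 0.0045, 0.0045, -0.0207, 0.0085, -0.038],
  ],
)

```text
time_s: 11.0
eef_pos: [553.8, 118.6, 227.1]
ee_rot: [0.135, 0.61, 0.762, 0.17]
force: [0.4, -0.3, -2.7]
grip_width: 0.277
grip_force: 59.3
```

```bash
python3 - <<'E'
from h import *
x,y,z=axes(YAW)
diff(CUP+z*101,cupR())
s=ctrl.capture('side');t=ctrl.capture('top');p=now()[1];R=now()[2]
zz=-R.as_matrix()[:,2]
for n,X in(('narrow',p-66*zz),('cup',CUP)):print(n,proj(X,s),proj(X,t))
r=lambda i,x,y,w,h,f:cv2.resize(i[y:y+h,x:x+w,::-1],None,fx=f,fy=f,interpolation=cv2.INTER_CUBIC)
cv2.imwrite('pics/e1.png',np.hstack([r(s['img'],265,130,90,110,4),r(t['img'],185,140,90,110,4)]))
E
```

```text
t 11.0 F [ 0.4 -0.3 -2.7] grip 59.3192982673645 0.27694605847714454
pos [553.8 118.6 227.1] shift tool mm [-0.5 -0.5 -0.2] turn [ 0.0012 -0.0013 -0.0001]
narrow [299.94452293 176.31976114] [225.98841742 190.68445307]
cup [304.26954487 184.50947045] [226.53136731 187.46505086]
```

View pics/e1.png

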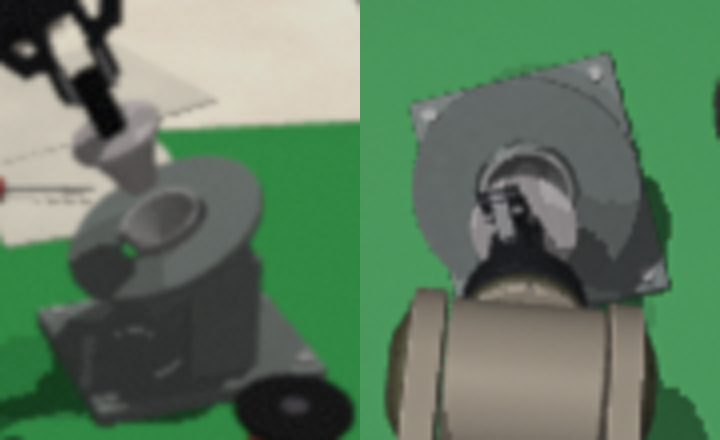

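The side view shows the narrow end at about (299.5,177), above the cup mouth at about (305.5,185.5), lined up with its axis. Top agrees. Going in.

>>> send_rows(
  targets=[
    [1, -0.0005, 0, 0.006, 0, 0, 0],
    [1, 0, 0.0005, 0.008, 0, 0, 0],
    [1, 0, 0, 0.008, 0, 0, 0],
    [1, 0, 0, 0.008, 0, 0, 0],
    [1, 0, 0, 0.008, 0, 0, 0],
    [1, 0, 0, 0.008, 0, 0, 0],
    [1, 0, 0, 0.008, 0, 0, 0],
    [1, 0, 0, 0.006, 0, 0, 0],
    [1, 0, 0, 0.004, 0, 0, 0],
    [1, 0, 0, 0, 0, 0, 0],
  ],
)

```text
time_s: 12.35
eef_pos: [581.0, 122.7, 169.2]
ee_rot: [0.135, 0.611, 0.761, 0.169]
force: [-0.6, -0.6, -2.8]
grip_width: 0.276
grip_force: 59.3
```

```bash
cat > st.py <<'E'
from h import *
x,y,z=axes(YAW);s,p,R=now()
d=p-CUP
print('t',s['time_s'],'lift along axis',round(d@z-21,1),'off x(fwd-up),y',round(d@x,1),round(d@y,1),'tilt',np.degrees(np.arccos(-R.as_matrix()[:,2]@z)).round(1))
f=np.array(s['force']);print('force tool xyz',R.inv().apply(f).round(1),'grip',s['grip_force'],s['grip_width'], 'torque',R.inv().apply(s['wrist_torque']).round(2))
E
python3 st.py
```

```text
t 12.35 lift along axis 15.7 off x(fwd-up),y 1.0 -1.4 tilt 0.0
force tool xyz [-0.5 -1.8  2.3] grip 59.32845711708069 0.2757728584990832 torque [ 0.46  0.01 -0.02]
```

>>> send_rows(
  targets=[
    [1, 0.0005, 0, 0.001, 0, 0, 0],
    [1, 0.0005, 0, 0.001, 0, 0, 0],
    [1, 0, 0, 0.0015, 0, 0, 0],
    [1, 0, 0, 0.0015, 0, 0, 0],
    [1, 0, 0, 0.0015, 0, 0, 0],
    [1, 0, 0, 0.0015, 0, 0, 0],
    [1, 0, 0, 0.001, 0, 0, 0],
    [1, 0, 0, 0.001, 0, 0, 0],
    [1, 0, 0, 0, 0, 0, 0],
    [1, 0, 0, 0, 0, 0, 0],
  ],
)

```text
time_s: 13.6
eef_pos: [584.9, 124.6, 160.4]
ee_rot: [0.135, 0.611, 0.761, 0.169]
force: [0.2, 0.3, -2.3]
grip_width: 0.282
grip_force: 59.3
```

```bash
python3 st.py
```

```text
t 13.6 lift along axis 6.0 off x(fwd-up),y 1.1 -0.5 tilt 0.0
force tool xyz [ 0.3 -0.7  2.2] grip 59.327951073646545 0.2816682257243092 torque [ 0.46 -0.01  0.  ]
```

>>> send_rows(
  targets=[
    [1, 0, 0, 0.0005, 0, 0, 0],
    [1, 0, 0, 0.0005, 0, 0, 0],
    [1, 0, 0, 0.0005, 0, 0, 0],
    [1, 0, 0, 0.0005, 0, 0, 0],
    [1, 0, 0, 0.0005, 0, 0, 0],
    [1, 0, 0, 0.0005, 0, 0, 0],
    [1, 0, 0, 0.0005, 0, 0, 0],
    [1, 0, 0, 0, 0, 0, 0],
    [1, 0, 0, 0, 0, 0, 0],
    [1, 0, 0, 0, 0, 0, 0],
  ],
)

```text
time_s: 14.85
eef_pos: [586.2, 125.0, 157.2]
ee_rot: [0.135, 0.611, 0.761, 0.169]
force: [-5.1, 2.1, 2.0]
grip_width: 0.278
grip_force: 59.9
```

```bash
python3 st.py
```

```text
t 14.85 lift along axis 2.5 off x(fwd-up),y 0.9 -0.3 tilt 0.0
force tool xyz [ 3.2 -3.2 -3.7] grip 59.85582232475281 0.2776879196855738 torque [0.95 0.54 0.02]
```

>>> send_rows(
  targets=[
    [1, 0.0005, -0.0005, 0, 0, 0, 0],
    [1, 0.0003, -0.0003, 0.0005, 0, 0, 0],
    [1, 0, 0, 0.0005, 0, 0, 0],
    [1, 0, 0, 0.0005, 0, 0, 0],
    [1, 0, 0, 0, 0, 0, 0],
    [1, 0, 0, 0, 0, 0, 0],
    [1, 0, 0, 0, 0, 0, 0],
    [1, 0, 0, 0, 0, 0, 0],
    [1, 0, 0, 0, 0, 0, 0],
    [1, 0, 0, 0, 0, 0, 0],
  ],
)

```text
time_s: 16.1
eef_pos: [586.2, 125.6, 155.6]
ee_rot: [0.135, 0.611, 0.761, 0.169]
force: [0.2, 2.1, -0.1]
grip_width: 0.278
grip_force: 59.5
```

```bash
python3 st.py
```

```text
t 16.1 lift along axis 1.0 off x(fwd-up),y 0.4 0.3 tilt 0.0
force tool xyz [2.  0.5 0.4] grip 59.46706473827362 0.2776909092265158 torque [ 0.24  0.4  -0.05]
```

>>> send_rows(
  targets=[
    [1, 0.0005, 0, 0.0005, 0, 0, 0],
    [1, 0, 0, 0.0005, 0, 0, 0],
    [1, 0, 0, 0.0005, 0, 0, 0],
    [1, 0, 0, 0, 0, 0, 0],
    [1, 0, 0, 0, 0, 0, 0],
    [1, 0, 0, 0, 0, 0, 0],
    [1, 0, 0, 0, 0, 0, 0],
    [1, 0, 0, 0, 0, 0, 0],
    [1, 0, 0, 0, 0, 0, 0],
    [1, 0, 0, 0, 0, 0, 0],
  ],
)

```text
time_s: 17.35
eef_pos: [586.5, 126.3, 154.5]
ee_rot: [0.135, 0.611, 0.761, 0.169]
force: [-6.0, 1.1, 4.2]
grip_width: 0.277
grip_force: 60.4
```

```bash
python3 st.py
```

```text
t 17.35 lift along axis -0.2 off x(fwd-up),y 0.3 0.9 tilt 0.0
force tool xyz [ 2.4 -3.3 -6.2] grip 60.375747084617615 0.27680571235097245 torque [ 0.8   0.32 -0.04]
```

>>> send_rows(
  targets=[
    [1, 0.0004, -0.0004, 0.0003, 0, 0, 0],
    [1, 0, 0, 0.0004, 0, 0, 0],
    [1, 0, 0, 0.0003, 0, 0, 0],
    [1, 0, 0, 0, 0, 0, 0],
    [1, 0, 0, 0, 0, 0, 0],
    [1, 0, 0, 0, 0, 0, 0],
    [1, 0, 0, 0, 0, 0, 0],
    [1, 0, 0, 0, 0, 0, 0],
    [1, 0, 0, 0, 0, 0, 0],
    [1, 0, 0, 0, 0, 0, 0],
  ],
)

```text
time_s: 18.6
eef_pos: [586.6, 126.6, 154.4]
ee_rot: [0.136, 0.611, 0.761, 0.17]
force: [-11.5, -0.7, 13.4]
grip_width: 0.28
grip_force: 61.4
```

```bash
python3 st.py
```

```text
t 18.6 lift along axis -0.3 off x(fwd-up),y 0.4 1.1 tilt 0.1
force tool xyz [  1.8  -4.6 -17. ] grip 61.36258900165558 0.28005651182494706 torque [ 1.28  0.22 -0.07]
```

>>> send_rows(
  targets=[
    [1, 0, 0, -0.0005, 0, 0, 0],
    [1, 0, 0, -0.0003, 0, 0, 0],
    [0.4, 0, 0, 0, 0, 0, 0],
    [0.2, 0, 0, 0, 0, 0, 0],
    [0, 0, 0, 0, 0, 0, 0],
    [-0.1, 0, 0, 0, 0, 0, 0],
    [-0.1, 0, 0, 0, 0, 0, 0],
    [-0.1, 0, 0, 0, 0, 0, 0],
    [-0.1, 0, 0, 0, 0, 0, 0],
    [-0.1, 0, 0, 0, 0, 0, 0],
  ],
)

```text
time_s: 19.85
eef_pos: [586.3, 126.6, 153.8]
ee_rot: [0.135, 0.611, 0.761, 0.169]
force: [-0.5, 0.4, 0.2]
grip_width: 0.552
grip_force: 0.0
```

```bash
python3 st.py; python3 - <<'E'
from h import *
s=ctrl.capture('side');t=ctrl.capture('top')
x,y,z=axes(YAW)
for n,X in(('flange top',CUP+12*z),('cup',CUP),('post top',CUP+67*z)):print(n,proj(X,s),proj(X,t))
r=lambda i,x,y,w,h,f:cv2.resize(i[y:y+h,x:x+w,::-1],None,fx=f,fy=f,interpolation=cv2.INTER_CUBIC)
cv2.imwrite('pics/f1.png',np.hstack([r(s['img'],270,145,75,75,7)]))
E
```

```text
t 19.85 lift along axis -0.8 off x(fwd-up),y -0.1 1.3 tilt 0.0
force tool xyz [ 0.5 -0.3 -0.4] grip 0.0 0.5516254714817709 torque [ 0.23  0.02 -0.  ]
flange top [302.82470519 181.76010635] [226.50157315 188.53234069]
cup [304.26954487 184.50947045] [226.53136731 187.46505086]
post top [296.00818128 168.78904363] [226.3578055  193.68240061]
```

View pics/f1.png

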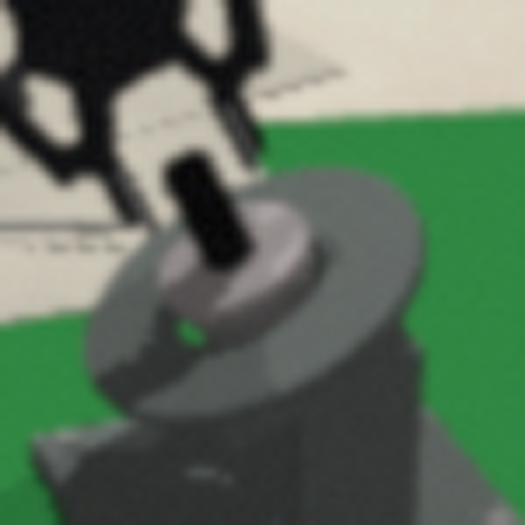

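The side view shows the cone seated, with its flange parallel to the platter and the post top at about (296.6,168) against a predicted (296,168.8). Next I'll regrip, lift 15 mm and rock.

>>> send_rows(
  targets=[
    [0.3, 0, 0, 0, 0, 0, 0],
    [0.5, 0, 0, 0, 0, 0, 0],
    [1, 0, 0, 0, 0, 0, 0],
    [1, 0, 0, 0, 0, 0, 0],
    [1, 0, 0, 0, 0, 0, 0],
    [1, 0, 0, 0, 0, 0, 0],
    [1, 0, 0, 0, 0, 0, 0],
    [1, 0, 0, 0, 0, 0, 0],
    [1, 0, 0, 0, 0, 0, 0],
    [1, 0, 0, 0, 0, 0, 0],
  ],
  squeeze=60,
)

```text
time_s: 21.2
eef_pos: [586.3, 126.6, 154.0]
ee_rot: [0.135, 0.611, 0.761, 0.169]
force: [-3.3, -1.4, 3.9]
grip_width: 0.28
grip_force: 58.7
```

```bash
python3 st.py
```

```text
t 21.2 lift along axis -0.6 off x(fwd-up),y 0.0 1.2 tilt 0.0
force tool xyz [-0.6 -1.6 -5. ] grip 58.71699929237366 0.2797067401914689 torque [ 0.53 -0.01 -0.04]
```

>>> send_rows(
  targets=[
    [1, 0, 0, -0.001, 0, 0, 0],
    [1, 0, 0, -0.002, 0, 0, 0],
    [1, 0, 0, -0.002, 0, 0, 0],
    [1, 0, 0, -0.002, 0, 0, 0],
    [1, 0, 0, -0.002, 0, 0, 0],
    [1, 0, 0, -0.002, 0, 0, 0],
    [1, 0, 0, -0.002, 0, 0, 0],
    [1, 0, 0, -0.002, 0, 0, 0],
    [1, 0, 0, 0, 0, 0, 0],
    [1, 0, 0, 0, 0, 0, 0],
  ],
)

```text
time_s: 22.45
eef_pos: [580.1, 125.2, 167.3]
ee_rot: [0.135, 0.611, 0.761, 0.169]
force: [0.9, 0.3, -3.0]
grip_width: 0.277
grip_force: 59.3
```

```bash
python3 st.py
```

```text
t 22.45 lift along axis 14.2 off x(fwd-up),y -0.2 1.2 tilt 0.0
force tool xyz [ 0.1 -0.4  3.1] grip 59.29782807826996 0.27736654161442337 torque [ 0.44  0.02 -0.02]
```

>>> send_rows(
  targets=[
    [1, 0, 0.001, 0, 0.02, 0, 0],
    [1, 0, 0.001, 0, 0.02, 0, 0],
    [1, 0, 0.001, 0, 0.02, 0, 0],
    [1, 0, 0.001, 0, 0.02, 0, 0],
    [1, 0, 0.001, 0, 0.02, 0, 0],
    [1, 0, 0.001, 0, 0.02, 0, 0],
    [1, 0, 0.001, 0, 0.02, 0, 0],
    [1, 0, 0.001, 0, 0.02, 0, 0],
    [1, 0, 0.001, 0, 0.02, 0, 0],
    [1, 0, 0, 0, 0, 0, 0],
  ],
)

```text
time_s: 23.7
eef_pos: [588.6, 127.1, 170.5]
ee_rot: [0.079, 0.621, 0.773, 0.1]
force: [1.3, 0.5, -2.8]
grip_width: 0.277
grip_force: 59.3
```

```bash
python3 st.py; python3 - <<'E'
from h import *
s=ctrl.capture('side')
r=lambda i,x,y,w,h,f:cv2.resize(i[y:y+h,x:x+w,::-1],None,fx=f,fy=f,interpolation=cv2.INTER_CUBIC)
cv2.imwrite('pics/g1.png',r(s['img'],270,145,75,75,7))
E
```

```text
t 23.7 lift along axis 13.4 off x(fwd-up),y 9.1 1.2 tilt 10.3
force tool xyz [0.2 0.6 3.1] grip 59.30917203426361 0.2771047659717175 torque [0.25 0.04 0.02]
```

View pics/g1.png

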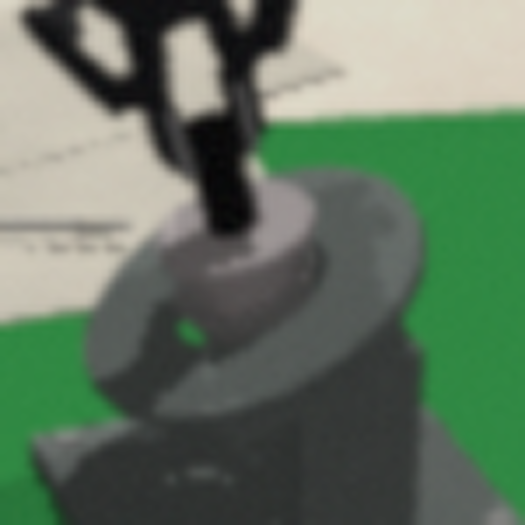

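The side view shows the cone rocked about 10° (grip post base near (303,177)), with its narrow end inside the cup and no contact force. Rocking back and lowering.

>>> send_rows(
  targets=[
    [1, 0, -0.001, 0, -0.02, 0, 0],
    [1, 0, -0.001, 0, -0.02, 0, 0],
    [1, 0, -0.001, 0, -0.02, 0, 0],
    [1, 0, -0.001, 0, -0.02, 0, 0],
    [1, 0, -0.001, 0, -0.02, 0, 0],
    [1, 0, -0.001, 0, -0.02, 0, 0],
    [1, 0, -0.001, 0, -0.02, 0, 0],
    [1, 0, -0.001, 0, -0.02, 0, 0],
    [1, 0, -0.001, 0, -0.02, 0, 0],
    [1, 0, 0, 0, 0, 0, 0],
  ],
)

```text
time_s: 25.0
eef_pos: [579.7, 125.2, 167.4]
ee_rot: [0.135, 0.611, 0.761, 0.169]
force: [-0.1, 0.2, -3.1]
grip_width: 0.278
grip_force: 59.3
```

>>> send_rows(
  targets=[
    [1, 0, 0, 0.001, 0, 0, 0],
    [1, 0, 0, 0.002, 0, 0, 0],
    [1, 0, 0, 0.002, 0, 0, 0],
    [1, 0, 0, 0.002, 0, 0, 0],
    [1, 0, 0, 0.002, 0, 0, 0],
    [1, 0, 0, 0.0015, 0, 0, 0],
    [1, 0, 0, 0.001, 0, 0, 0],
    [1, 0, 0, 0.0005, 0, 0, 0],
    [1, 0, 0, 0, 0, 0, 0],
    [1, 0, 0, 0, 0, 0, 0],
  ],
)

```text
time_s: 26.25
eef_pos: [585.0, 126.3, 156.7]
ee_rot: [0.135, 0.611, 0.761, 0.169]
force: [0.2, -0.4, -2.6]
grip_width: 0.282
grip_force: 59.3
```

```bash
python3 st.py
```

```text
t 26.25 lift along axis 2.4 off x(fwd-up),y -0.1 1.2 tilt 0.0
force tool xyz [-0.5 -1.   2.5] grip 59.3017315864563 0.282217196935133 torque [ 0.45 -0.02  0.03]
```

Home is at −0.6, so 3 mm to go plus a light press.

>>> send_rows(
  targets=[
    [1, 0, 0, 0.0005, 0, 0, 0],
    [1, 0, 0, 0.0005, 0, 0, 0],
    [1, 0, 0, 0.0005, 0, 0, 0],
    [1, 0, 0, 0.0005, 0, 0, 0],
    [1, 0, 0, 0.0005, 0, 0, 0],
    [1, 0, 0, 0.0005, 0, 0, 0],
    [1, 0, 0, 0.0005, 0, 0, 0],
    [1, 0, 0, 0, 0, 0, 0],
    [1, 0, 0, 0, 0, 0, 0],
    [1, 0, 0, 0, 0, 0, 0],
  ],
)

```text
time_s: 27.5
eef_pos: [586.4, 126.6, 154.1]
ee_rot: [0.135, 0.611, 0.761, 0.169]
force: [-4.5, -0.5, 4.6]
grip_width: 0.284
grip_force: 60.3
```

```bash
python3 st.py
```

```text
t 27.5 lift along axis -0.6 off x(fwd-up),y 0.2 1.2 tilt 0.0
force tool xyz [ 0.5 -2.1 -6.1] grip 60.26210010051727 0.28413874281930945 torque [ 0.91 -0.02 -0.02]
```

>>> send_rows(
  targets=[
    [1, 0, 0, -0.0004, 0, 0, 0],
    [0.4, 0, 0, 0, 0, 0, 0],
    [0.2, 0, 0, 0, 0, 0, 0],
    [0, 0, 0, 0, 0, 0, 0],
    [-0.2, 0, 0, 0, 0, 0, 0],
    [-0.3, 0, 0, 0, 0, 0, 0],
    [-0.3, 0, 0, 0, 0, 0, 0],
    [-0.3, 0, 0, 0, 0, 0, 0],
    [-0.3, 0, 0, -0.005, 0, 0, 0],
    [-0.3, 0, 0, -0.01, 0, 0, 0],
  ],
)

```text
time_s: 28.75
eef_pos: [579.8, 125.2, 167.8]
ee_rot: [0.135, 0.611, 0.761, 0.169]
force: [0.0, 0.2, 1.3]
grip_width: 0.653
grip_force: 0.0
```

>>> send_rows(
  targets=[
    [-0.3, 0, 0, -0.015, 0, 0, 0],
    [-0.3, 0, 0, -0.02, 0, 0, 0],
    [-0.3, 0, 0, -0.025, 0, 0, 0],
    [-0.3, 0, 0, -0.025, 0, 0, 0],
    [-0.3, 0, 0, -0.025, 0, 0, 0],
    [-0.3, 0, 0, -0.02, 0, 0, 0],
    [-0.3, 0, 0, -0.01, 0, 0, 0],
    [-0.3, 0, 0, 0, 0, 0, 0],
    [-0.3, 0, 0, 0, 0, 0, 0],
    [-0.3, 0, 0, 0, 0, 0, 0],
  ],
)

```text
time_s: 30.0
eef_pos: [522.3, 112.3, 293.6]
ee_rot: [0.135, 0.611, 0.761, 0.169]
force: [0.0, -0.0, -0.1]
grip_width: 0.655
grip_force: 0.0
```

```bash
python3 st.py; python3 - <<'E'
from h import *
s=ctrl.capture('side');t=ctrl.capture('top')
r=lambda i,x,y,w,h,f:cv2.resize(i[y:y+h,x:x+w,::-1],None,fx=f,fy=f,interpolation=cv2.INTER_CUBIC)
a=r(s['img'],270,145,75,75,5.2);b=r(s['img'],210,150,170,150,2.6);
cv2.imwrite('pics/k1.png',np.hstack([a,b[:390,:400]]))
E
```

```text
t 30.0 lift along axis 153.6 off x(fwd-up),y -0.5 1.2 tilt 0.1
force tool xyz [-0.  -0.   0.1] grip 0.0 0.654709166982469 torque [ 0.26 -0.04  0.  ]
```

View pics/k1.png

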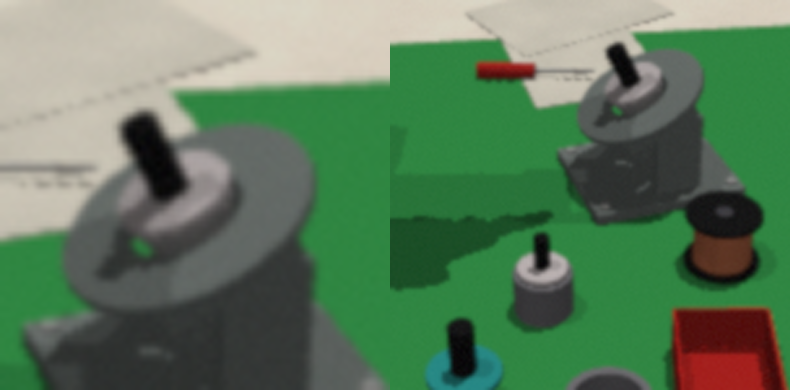

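The cone sits home with its flange parallel to the platter (post top at about (296.5,168)), same as in the first seating. The bystanders have not moved and the gripper is clear, so I'm handing in.

```bash
python3 -c "
from rig import ctrl
print(ctrl.finish_job())"
```

```text
the job is handed in; nothing more can be done
None
```

The large cone is seated home in the cup: I seated it, rocked it 10.3° with its narrow end still in the cup and no sign of jamming, settled it home again, and handed the job in at about 30 s with nothing else seen to have moved.

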